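# Refill the tablet feeder under the stairs and lock its dose

### The arm

A 6-joint arm with a two-finger parallel gripper is mounted at the origin on the work surface. World frame = base frame: x ahead of the robot, y to its left, z up, the work surface at z = 0. Lengths are in m, angles in degrees, forces in N, time in s.
With the tool pointing down it reaches from about 0.4 to 0.825 m from the base axis. Payload 7 kg.
Tool frame: the origin (TCP) lies between the finger pads, 19 mm behind the fingertips; this is the grasp point; z points along the fingers, y is the line along which they close (so a half turn about z gives the same grasp; the last joint's range is limited). The gripper opens to 88 mm and grips with 3 to 60 N. Pads are 19 mm wide; open, the fingers measure 130 mm over their backs; the gripper's body (78 mm by 193 mm) begins 47 mm behind the grasp point.
Start: joints at [88.528, 20.546, 0.682, 0, -70.136, -16.507], TCP at [0.208, 0.642, 0.245] pointing down, gripper open.
Joint ranges: [-176.03, 176.03], [-82.01, 121.73], [-58.28, 71.71], [-173.87, 95.51], [-174.79, -0.11], [-173.66, 173.66]. Speed limits (degrees/s): [136.94, 136.94, 172.46, 180, 180, 180].

### API

Orientations are given as [roll, pitch, yaw] about the fixed x, y, z axes, in that order (R = Rz(yaw) Ry(pitch) Rx(roll)).
In Python, from plant import r, vision gives the robot as it stands.
- The arm moves only by the shell command python3 -m pendant 'ROWS' [FORCE]. ROWS is JSON, a list that holds one entry, the list of rows, each a list of 7 numbers: the shift along the tool's x, y, z scaled (see below), then the turn, a rotation vector about the tool's x, y, z scaled (see below), then the opening, from -1 (shut) to 1 (fully open). In form: [[[x, y, z, wx, wy, wz, fingers], ...]]. A call has exactly 8 rows; each row shifts and turns the commanded pose from where the row before left it, along the tool's axes as they then stand; what a row does not reach is not made up. The controller multiplies each number of a shift by 20 mm and each number of a turn by 4 degrees. A row lasts 1/10 s, in which the tool goes at most 50 mm and 8.59 degrees, less where a joint would pass 70% of its speed; a pose out of reach is approached as far as the arm can. A call with a number of a shift or a turn outside -1 to 1 is refused whole. A call with a gripper value outside its range is refused whole. The fingers move at their own pace and stop on an object; FORCE is the grip in N (left out, the last holds). Time passes only in rows, so rows that do not move let the fingers close, or fill a call up. It gives the time, the measured TCP pose, the force, the opening and the grip force at its end, in the units of the state.
- r.get_state(): the state, without advancing time (a new reading comes with each control period).
- vision.capture(name): name is "side" or "top" or "wrist"; returns a dict with "frame" (480x640x3 uint8, blue, green, red), "depth" (480x640 float32, m along the optical axis (not along the pixel's ray), 0 where there is no reading), "camera_matrix" (3x3 intrinsics, pixels), "extrinsics" (4x4, takes a point from world to camera coordinates); the wrist camera has in their place "hand_eye" (4x4, takes a point from camera to tool coordinates, whose origin is the TCP and whose axes are the flange's). Camera axes: x right, y up, looking along -z (the intrinsics and any distortion apply to the point x, -y, -z); pixel columns grow to the right and rows downward; lengths in m; the calibration is good to about 2 mm. The wrist camera is an equidistant fisheye: a pixel r from the principal point sees the ray r / f radians off the axis. A picture is of the moment at which its call begins: read the wrist's pose just before it.
- r.close_job(): hands the job in; it is judged then, once.
The state is a dict: "time_s": time; "joints": joint angles; "qd": joint speeds; "joint_torque": joint torques, N m; "tcp_pos": TCP position; "eef_rot": TCP orientation; "contact_force": force on the tool from outside, world axes, zero at the start; "moment": the same for the moment, N m; "gripper_width": finger opening in m; "gripper_force": force on a finger pad.
Only numpy, scipy, OpenCV 4.12 (cv2) and the standard library are available. Lean on these libraries where they do the work, as an engineer would, in place of code of your own. Each camera call takes 0.05 s, during which the arm holds its last target. There are 200 camera calls.

### The job

Put the mineral tablets that lie loose on the shelf into the scoop tray with the others, then tip the whole trayful into the feeder's hopper so that every tablet is in it, and stand the empty tray back upright on its mat. After that turn the dose knob until its pointer is at the raised mark, and then slide the guard over the knob, fully home. Leave the bottle, the soap dish and the hooks alone.

Things in the scene. Friction and masses are not known exactly. Their poses are not given: they have to be found in the camera images.
- tray: Loose white plastic scoop tray, 0.3 kg, 180 long (x) x 130 wide (y), slippery inside; origin: centre of its underside. Handle: the stout back wall at its -x end, 10 thick, 104 high (pinch it from above, closing along tray x). Side walls 45 high. No wall at the +x end: the floor (4 thick) rises 13 over the last 60 to an open pouring lip. Starts on the mat, three tablets in it.
- tray_grip (a point): Point on the tray's back wall, at tray (-85, 0, 88) mm, 16 below its top edge: a good TCP position for pinching the wall.
- tray_lip (a point): Middle of the pouring lip, at tray (90, 0, 16) mm. Tilted about 50 degrees lip down, the tray empties.
- mat: Thin black rubber mat 190 x 150 x 4 mm, fixed; origin: centre of its underside. The tray's place: the tray's centre belongs within about 50 mm of the mat's centre; its yaw is free.
- feeder: Grey dosing feeder, fixed; origin: centre of the hopper's underside, on the shelf. Hopper: open-topped square box 180 x 180 x 130 high along feeder x, y, walls 4 thick, with a funnel inside. Beside it, on its -y side, is the regulator deck, 280 x 110 x 30 high: knob axis at feeder (-50, -260) mm; the lock guard runs on rails along feeder x.
- hopper_mouth (a point): Centre of the hopper's mouth, level with its rim, 130 above the shelf.
- dose_knob (a joint): Dose knob, rad, 0 to 2.4, growing clockwise seen from above; stiff (0.05 N m), stays where it is left. At 0 its pointer shows along the feeder's +x. At the raised mark it reads 1.40; within 0.1 is good.
- knob_grip (a point): On the knob's axis, 65 above the shelf, a good TCP height; the point's x axis runs along the knob's grip bar to its pointer end. Bar: 44 long, 12 thick, its top 74 above the shelf, standing on a round skirt of radius 22 whose top is 43 above the shelf; white pointer 26 from the axis.
- dose_mark (a point): The raised white mark on the deck, 33 from the knob's axis.
- lock_guard (a joint): Aluminium lock guard, m: 0 is stowed at the robot's end of the rails, 0.11 is fully home over the knob (a stop); slides along feeder +x with 2 N friction and stays where it is left. A tunnel 80 long x 94 wide, its roof 90 above the shelf, open at both ends, so that it passes over the knob.
- guard_fin (a point): Near the top of the guard's upright grip fin, 99 above the shelf and 75 to the robot's side of the tunnel's centre; a good TCP position. Fin: 30 along the feeder's x, 12 thick along its y, top 99 above the shelf, free for 60 below that. Moves with the guard.
- tabA: A mineral tablet that starts in the tray: plain white disc, 34 across, 20 high, 30 g; origin: centre of one flat face (the underside at the start).
- tabB: A mineral tablet that starts in the tray: plain white disc, 34 across, 20 high, 30 g; origin: centre of one flat face (the underside at the start).
- tabC: A mineral tablet that starts in the tray: plain white disc, 34 across, 20 high, 30 g; origin: centre of one flat face (the underside at the start).
- tab1: A mineral tablet like the others (34 across, 20 high, 30 g; origin: centre of its underside at the start), lying flat and loose on the shelf between robot and hopper; from two to four of these are there. Pinch it across, along world x; neighbours are at least 46 mm apart centre to centre.
- tab2: A mineral tablet like the others (34 across, 20 high, 30 g; origin: centre of its underside at the start), lying flat and loose on the shelf between robot and hopper; from two to four of these are there. Pinch it across, along world x; neighbours are at least 46 mm apart centre to centre.
- tab3: A mineral tablet like the others (34 across, 20 high, 30 g; origin: centre of its underside at the start), lying flat and loose on the shelf between robot and hopper; from two to four of these are there. Pinch it across, along world x; neighbours are at least 46 mm apart centre to centre.
- tab4: A mineral tablet like the others (34 across, 20 high, 30 g; origin: centre of its underside at the start), lying flat and loose on the shelf between robot and hopper; from two to four of these are there. Pinch it across, along world x; neighbours are at least 46 mm apart centre to centre.
- bottle: Closed yellow bottle, 64 across, 170 high; a bystander, to be left alone; origin: its underside.
- soap_dish: White ceramic soap dish, 110 x 80 x 22; a bystander, to be left alone; origin: its underside.
- hook1: Aluminium hook, 60 long, lying; a bystander, to be left alone; origin: its underside.
- hook2: Aluminium hook, 60 long, lying; a bystander, to be left alone; origin: its underside.
- hook3: Aluminium hook, 60 long, lying; a bystander, to be left alone; origin: its underside.
Not all that is in view belongs to the job. What is shaped like the tab4 but yellow is not meant. Leave any brown look-alike of the tab2 alone.

How it is judged:
By the outcome, as a careful person would: the job done as asked, in the order asked, and still so for the second after the job is handed in, with the robot touching nothing.
Of tab1, tab2, tab3, tab4 only 2 to 4 are there at a start; the rules pass over those that are not, and their reading is None.
At some moment in a run one of tab1, tab2, tab3, tab4 may be knocked a few centimetres aside while the robot is not near it.
It also fails if it takes over 210 s, if anything falls off the work surface, if the arm or the gripper's body presses on something with over 40 N, if the wrist force passes 120 N, or if a joint passes its speed limit or range.

## Working session

There is one attempt and no reset: what is moved stays moved. The work goes in short steps, Python scripts to look and compute and a shell command to move; the robot and the scene stay as the last step left them, time stands still between calls to the robot, and variables do not carry over. Pictures are saved under pics/ and viewed, at most 14 in all, crops included, and the job is handed in when it is done.

```bash
ls; mkdir -p pics; cat > h.py <<'E'
import numpy as np, cv2
from plant import r, vision
def pts(c):
    K=np.array(c["camera_matrix"]);E=np.linalg.inv(np.array(c["extrinsics"]))
    d=c["depth"];v,u=np.mgrid[0:480,0:640]
    p=np.stack([(u-K[0,2])/K[0,0]*d,-(v-K[1,2])/K[1,1]*d,-d,np.ones_like(d)],-1)
    return (p@E.T)[...,:3]
def ray(c,u,v,z):
    K=np.array(c["camera_matrix"]);E=np.linalg.inv(np.array(c["extrinsics"]))
    q=E[:3,:3]@np.array([(u-K[0,2])/K[0,0],-(v-K[1,2])/K[1,1],-1]);o=E[:3,3]
    return o+q*(z-o[2])/q[2]
E
python3 - <<'E'
from h import *
s=r.get_state();print(s)
for n in("top","side"):
    c=vision.capture(n);cv2.imwrite(f"pics/{n}0.png",c["frame"]);np.savez(f"pics/{n}0.npz",**c)
    print(n,c["camera_matrix"],c["extrinsics"],[k for k in c])
E
```

```text
pics
{'time_s': 0.0, 'joints': array([ 8.85297186e+01,  2.05914372e+01,  6.33529781e-01, -2.02044394e-02,
       -7.01364876e+01, -1.65060888e+01]), 'qd': array([-0.00976786,  0.04894436,  0.01953773, -0.00086754,  0.054737  ,
       -0.02960533]), 'joint_torque': array([-1.92182000e-03, -5.82713342e+01,  2.93054974e+01,  6.99724361e+00,
        6.81298159e-03, -1.70704088e-04]), 'tcp_pos': array([0.20821173, 0.64159556, 0.24442053]), 'eef_rot': array([ 1.79904098e+02, -8.61116332e-03, -1.79832438e+01]), 'contact_force': array([-0.14594075, -0.538995  , -0.37269119]), 'moment': array([ 0.00062465, -0.04706537,  0.00279187]), 'gripper_force': 0.0, 'gripper_width': 0.08777831874968968}
top [[453.55590381   0.         313.82954169]
 [  0.         453.55590381 236.67560895]
 [  0.           0.           1.        ]] [[-0.00343875 -0.99997137  0.00674055  0.06437933]
 [ 0.98947149 -0.00242721  0.14470755 -0.57718295]
 [-0.14468705  0.0071672   0.98945151 -0.88587776]
 [ 0.          0.          0.          1.        ]] ['frame', 'depth', 'camera_matrix', 'extrinsics']
side [[465.66306529   0.         316.02699959]
 [  0.         465.66306529 233.24762656]
 [  0.           0.           1.        ]] [[ 0.99616698 -0.08745146  0.00189316 -0.53795612]
 [ 0.0572416   0.66810376  0.74186303 -0.15847117]
 [-0.06614183 -0.73891109  0.67054877 -0.93698272]
 [ 0.          0.          0.          1.        ]] ['frame', 'depth', 'camera_matrix', 'extrinsics']
```

View pics/top0.png

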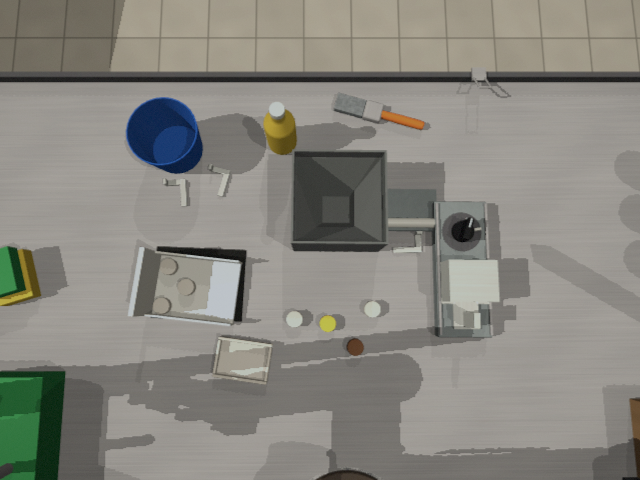

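View pics/side0.png

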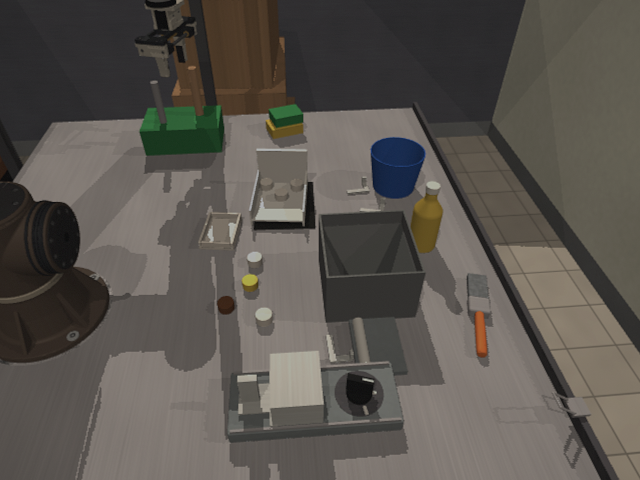

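The top view shows two loose white tablets at about (294,319) and (372,309), with a yellow and a brown decoy between them. The tray is at (190,288) with its back wall on the left. The hopper is at (339,200), the knob at (463,230), and the guard and fin at (472,285)/(466,316). The side view confirms two loose tablets.

```bash
cat > m.py <<'E'
from h import *
def L(n):return dict(np.load(f"pics/{n}0.npz"))
t=L("top");s=L("side");P=pts(t)
def blob(img,lo,hi,box):
    u0,v0,u1,v1=box;m=cv2.inRange(img[v0:v1,u0:u1],np.array(lo),np.array(hi))
    n,l,st,ce=cv2.connectedComponentsWithStats(m)
    return [(st[i,4],ce[i]+[u0,v0],l==i) for i in range(1,n) if st[i,4]>60]
if __name__=="__main__":
    for (u,v) in [(294,319),(372,309),(328,324),(355,347),(169,266),(186,287),(162,305)]: 
        Z=P[v-14:v+14,u-14:u+14]; print((u,v),P[v,u].round(3), ray(t,u,v,.02).round(3))
        top=Z[(Z[...,2]>P[v,u,2]-.006)&(Z[...,2]<P[v,u,2]+.006)]
        print('   c',((top.max(0)+top.min(0))/2).round(4),(top.max(0)-top.min(0)).round(3))
    def reg(b,z0,z1,name):
        u0,v0,u1,v1=b;Z=P[v0:v1,u0:u1].reshape(-1,3);Z=Z[(Z[:,2]>z0)&(Z[:,2]<z1)]
        q=cv2.minAreaRect(Z[:,:2].astype(np.float32)*1000);print(name,len(Z),q,np.median(Z[:,2]).round(4))
    reg((280,140,400,255),.122,.136,'hopper rim')
    reg((125,240,160,325),.09,.115,'tray wall top')
    reg((125,240,250,330),.038,.055,'tray side tops')
    reg((440,255,505,305),.08,.1,'guard roof'); reg((445,298,490,330),.09,.105,'fin')
    reg((445,210,490,245),.06,.08,'knob bar');reg((430,195,495,340),.025,.034,'deck')
    for n,u,v,z in [('mark?',480,229,.035)]: print(n,ray(t,u,v,z))
    big=cv2.resize(t["frame"][195:335,425:505],None,fx=4,fy=4,interpolation=cv2.INTER_CUBIC)
    sb=cv2.resize(s["frame"][340:440,220:410],None,fx=2.4,fy=2.4,interpolation=cv2.INTER_CUBIC)
    W=np.zeros((560,800,3),np.uint8);W[:560,:320]=big;W[:240,330:330+456]=sb
    cv2.imwrite("pics/deck.png",W)
E
python3 m.py
```

```text
(294, 319) [0.411 0.103 0.021] [0.411 0.104 0.02 ]
   c [0.412  0.1046 0.0207] [0.03  0.031 0.01 ]
(372, 309) [ 0.431 -0.056  0.021] [ 0.431 -0.056  0.02 ]
   c [ 0.4307 -0.0552  0.021 ] [0.032 0.031 0.008]
(328, 324) [0.401 0.034 0.022] [0.401 0.034 0.02 ]
   c [0.4027 0.0363 0.0213] [0.032 0.033 0.01 ]
(355, 347) [ 0.355 -0.02   0.02 ] [ 0.355 -0.02   0.02 ]
   c [ 0.3548 -0.0201  0.0204] [0.032 0.033 0.008]
(169, 266) [0.519 0.36  0.028] [0.52  0.362 0.02 ]
   c [0.5228 0.3624 0.0276] [0.043 0.055 0.011]
(186, 287) [0.476 0.324 0.028] [0.477 0.326 0.02 ]
   c [0.4835 0.3311 0.0283] [0.043 0.045 0.01 ]
(162, 305) [0.44  0.37  0.029] [0.44  0.373 0.02 ]
   c [0.4433 0.374  0.0289] [0.051 0.05  0.012]
hopper rim 1048 ((642.6142578125, 16.076400756835938), (180.2870330810547, 181.02500915527344), 89.47955322265625) 0.1301
tray wall top 618 ((485.0149230957031, 395.6498107910156), (12.222704887390137, 129.66932678222656), 83.4732894897461) 0.1074
tray side tops 600 ((474.58709716796875, 307.70660400390625), (172.12034606933594, 130.21449279785156), 83.29073333740234) 0.0491
guard roof 2114 ((485.2525634765625, -241.8916778564453), (95.6754150390625, 80.00533294677734), 88.689697265625) 0.0904
fin 232 ((423.6941223144531, -232.69068908691406), (74.83806610107422, 55.71552276611328), 89.80347442626953) 0.0956
knob bar 183 ((589.5703735351562, -242.46421813964844), (13.04224681854248, 44.22322463989258), 70.78697204589844) 0.0738
deck 3592 ((514.9019165039062, -237.41729736328125), (118.39258575439453, 280.29168701171875), 89.30704498291016) 0.0306
mark? [ 0.59357775 -0.28151194  0.035     ]
```

View pics/deck.png

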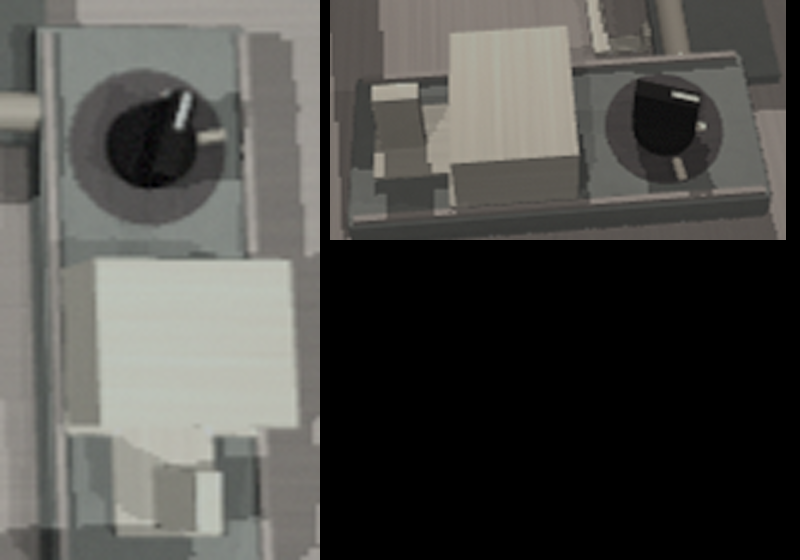

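Measured: tabs (.412,.105) and (.431,-.055); tray centre ≈(.475,.311), yaw −96.7°; hopper (.643,.016), yaw −0.7°; knob (.590,−.2425) at ≈0.32 rad; fin (.410,−.241). Next: rotate to yaw −90 and go above tab1.

```bash
cat > go.py <<'E'
import sys,json
from h import *
from scipy.spatial.transform import Rotation as R
def show(p,rpy):
    s=r.get_state();T=R.from_euler('xyz',s["eef_rot"],degrees=True);G=R.from_euler('xyz',rpy,degrees=True)
    print("t",round(s["time_s"],1),"pos",s["tcp_pos"].round(4),"rpy",s["eef_rot"].round(1),"w",round(s["gripper_width"],4),"F",s["contact_force"].round(1),"j",s["joints"].round(0))
    print(" turn units (tool)",((T.inv()*G).as_rotvec(degrees=True)/4).round(2))
    d=np.array(p)-s["tcp_pos"]
    print(" shift units now-axes",(T.inv().apply(d)/.02).round(2)," in goal-axes",(G.inv().apply(d)/.02).round(2))
def tabs(name=None):
    c=vision.capture("top");P=pts(c)
    if name: cv2.imwrite(f"pics/{name}.png",c["frame"])
    m=((c["frame"].min(-1)>120)&(P[...,2]>.014)&(P[...,2]<.027)&(P[...,0]<.56)&(P[...,1]<.2)&(P[...,1]>-.18)).astype(np.uint8)
    n,l,st,ce=cv2.connectedComponentsWithStats(m)
    for i in range(1,n):
        if st[i,4]>80: print("tab",st[i,4],ray(c,*ce[i],.02).round(4))
if __name__=="__main__":
    a=[float(x) for x in sys.argv[1:]]
    show(a[:3],a[3:6])
    if len(a)>6: tabs()
E
R8='x'
python3 -m pendant '[[[0,0,0,0,0,1,0.4],[0,0,0,0,0,1,0.4],[0,0,0,0,0,1,0.4],[0,0,0,0,0,1,0.4],[0,0,0,0,0,1,0.4],[0,0,0,0,0,1,0.4],[0,0,0,0,0,1,0.4],[0,0,0,0,0,1,0.4]]]' 30
python3 -m pendant '[[[0,0,0,0,0,1,0.4],[0,0,0,0,0,1,0.4],[0,0,0,0,0,1,0.4],[0,0,0,0,0,1,0.4],[0,0,0,0,0,1,0.4],[0,0,0,0,0,1,0.4],[0,0,0,0,0,1,0.4],[0,0,0,0,0,1,0.4]]]'
python3 -m pendant '[[[0.5,0,0,0,0,1,0.4],[1,0,0,0,0,1,0.4],[1,-0.4,0,0,0,0,0.4],[1,-0.4,0,0,0,0,0.4],[1,-0.4,0,0,0,0,0.4],[1,-0.4,0,0,0,0,0.4],[1,-0.4,0,0,0,0,0.4],[1,-0.4,0,0,0,0,0.4]]]'
python3 go.py .412 .1046 .1 180 0 -90 1
```

```text
time_s: 0.9
tcp_pos: [0.2083, 0.6418, 0.2448]
eef_rot: [180.0, -0.0, -50.1]
contact_force: [0.0, -0.2, 0.4]
gripper_width: 0.0616
gripper_force: 0.0
time_s: 1.7
tcp_pos: [0.2083, 0.6418, 0.2448]
eef_rot: [180.0, -0.1, -82.1]
contact_force: [0.2, -0.4, 0.2]
gripper_width: 0.0613
gripper_force: 0.0
time_s: 2.5
tcp_pos: [0.2594, 0.491, 0.245]
eef_rot: [180.0, -0.0, -90.0]
contact_force: [-0.2, 0.3, -0.2]
gripper_width: 0.0614
gripper_force: 0.0
t 2.5 pos [0.2594 0.491  0.245 ] rpy [180.  -0. -90.] w 0.0614 F [-0.2  0.3 -0.2] j [ 82.   9. -15.  -0. -66. -82.]
 turn units (tool) [ 0.   -0.01  0.01]
 shift units now-axes [19.32 -7.62  7.26]  in goal-axes [19.32 -7.63  7.25]
tab 211 [ 0.4311 -0.0554  0.02  ]
tab 211 [0.4117 0.1044 0.02  ]
tab 152 [0.3392 0.1653 0.02  ]
```

```bash

python3 -m pendant '[[[1,-0.4,0.3,0,0,0,0.4],[1,-0.4,0.3,0,0,0,0.4],[1,-0.4,0.3,0,0,0,0.4],[1,-0.4,0.3,0,0,0,0.4],[1,-0.4,0.3,0,0,0,0.4],[1,-0.4,0.3,0,0,0,0.4],[1,-0.4,0.3,0,0,0,0.4],[1,-0.4,0.3,0,0,0,0.4]]]' | tail -0
python3 -m pendant '[[[1,-0.4,0.4,0,0,0,0.4],[1,-0.4,0.4,0,0,0,0.4],[1,-0.4,0.4,0,0,0,0.4],[1,-0.4,0.4,0,0,0,0.4],[1,-0.4,0.4,0,0,0,0.4],[1,-0.4,0.4,0,0,0,0.4],[1,-0.4,0.4,0,0,0,0.4],[1,-0.4,0.4,0,0,0,0.4]]]' | tail -0
python3 -m pendant '[[[1,-0.4,0.5,0,0,0,0.4],[1,-0.4,0.5,0,0,0,0.4],[0.8,-0.4,0.5,0,0,0,0.4],[0.5,0,0.2,0,0,0,0.4],[0,0,0,0,0,0,0.4],[0,0,0.5,0,0,0,0.4],[0,0,0.5,0,0,0,0.4],[0,0,0.5,0,0,0,0.4]]]'
python3 go.py .4117 .1044 .024 180 0 -90 1
```

```text
time_s: 4.95
tcp_pos: [0.4112, 0.1068, 0.0687]
eef_rot: [-180.0, 0.0, -89.9]
contact_force: [-0.4, -0.2, 0.4]
gripper_width: 0.0614
gripper_force: 0.0
t 5.0 pos [0.4112 0.1068 0.0687] rpy [-180.     0.   -89.9] w 0.0614 F [-0.4 -0.2  0.4] j [ 41.   9. -43.  -0. -38. -41.]
 turn units (tool) [-0.    0.01  0.02]
 shift units now-axes [ 0.12 -0.02  2.23]  in goal-axes [ 0.12 -0.02  2.23]
tab 196 [ 0.431  -0.0563  0.02  ]Exception ignored on flushing sys.stdout:
BrokenPipeError: [Errno 32] Broken pipe
Exception ignored on flushing sys.stdout:
BrokenPipeError: [Errno 32] Broken pipe
```

```bash

python3 -m pendant '[[[0.12,0,0.5,0,0,0,0.4],[0,0,0.7,0,0,0,0.4],[0,0,0.7,0,0,0,0.4],[0,0,0.3,0,0,0,0.4],[0,0,0,0,0,0,-1],[0,0,0,0,0,0,-1],[0,0,0,0,0,0,-1],[0,0,0,0,0,0,-1]]]' 25 
python3 -m pendant '[[[0,0,-0.5,0,0,0,-1],[0,0,-1,0,0,0,-1],[0,0,-1,0,0,0,-1],[0,0,-1,0,0,0,-1],[0,0,-1,0,0,0,-1],[0,0,-0.5,0,0,-0.8,-1],[0,0,0,0,0,-1,-1],[0,0,0,0,0,-1,-1]]]'
python3 -m pendant '[[[0,0,0,0,0,-1,-1],[0,0,0,0,0,-1,-1],[0,0,0,0,0,-1,-1],[0,0,0,0,0,-1,-1],[0,0,0,0,0,-1,-1],[0,0,0,0,0,-1,-1],[0,0,0,0,0,-1,-1],[0,0,0,0,0,-1,-1]]]'
python3 -m pendant '[[[0,0,0,0,0,-1,-1],[0,0,0,0,0,-1,-1],[0,0,0,0,0,-1,-1],[0,0,0,0,0,-1,-1],[0,0,0,0,0,-1,-1],[0,0,0,0,0,-1,-1],[0,0,0,0,0,-1,-1],[0,0,0,0,0,-1,-1]]]'
python3 go.py .507 .282 .05 180 0 -6.7 1
```

```text
time_s: 5.8
tcp_pos: [0.4117, 0.1041, 0.0259]
eef_rot: [-179.9, 0.0, -90.0]
contact_force: [-0.1, -0.7, 0.7]
gripper_width: 0.0351
gripper_force: 0.1
time_s: 6.6
tcp_pos: [0.4115, 0.104, 0.1269]
eef_rot: [-179.9, 0.1, -78.6]
contact_force: [0.0, -0.5, -0.2]
gripper_width: 0.0334
gripper_force: 25.0
time_s: 7.4
tcp_pos: [0.4113, 0.1038, 0.1263]
eef_rot: [-179.9, -0.0, -46.6]
contact_force: [-0.1, -0.3, -0.4]
gripper_width: 0.0329
gripper_force: 25.0
time_s: 8.2
tcp_pos: [0.4113, 0.1038, 0.1263]
eef_rot: [-180.0, -0.0, -14.6]
contact_force: [-1.0, 0.0, -0.8]
gripper_width: 0.0331
gripper_force: 25.0
t 8.2 pos [0.4113 0.1038 0.1263] rpy [-180.    -0.   -14.6] w 0.0331 F [-1.   0.  -0.8] j [ 41.   3. -39.   0. -47.  34.]
 turn units (tool) [-0.01 -0.01 -1.98]
 shift units now-axes [ 2.38 -9.83  3.83]  in goal-axes [ 3.71 -9.41  3.82]
tab 196 [ 0.431  -0.0563  0.02  ]
```

```bash

python3 -m pendant '[[[0,0,0,0,0,-1,-1],[0,0,0,0,0,-1,-1],[0.4,-1,0,0,0,0,-1],[0.4,-1,0,0,0,0,-1],[0.4,-1,0,0,0,0,-1],[0.4,-1,0,0,0,0,-1],[0.4,-1,0,0,0,0,-1],[0.4,-1,0,0,0,0,-1]]]'
python3 -m pendant '[[[0.4,-1,0,0,0,0,-1],[0.4,-1,0,0,0,0,-1],[0.4,-1,0,0,0,0,-1],[0.1,-0.4,0,0,0,0,-1],[0,0,0.8,0,0,0,-1],[0,0,1,0,0,0,-1],[0,0,1,0,0,0,-1],[0,0,0.9,0,0,0,-1]]]'
python3 -m pendant '[[[0,0,0.1,0,0,0,-1],[0,0,0,0,0,0,0.1],[0,0,0,0,0,0,0.1],[0,0,0,0,0,0,0.1],[0,0,0,0,0,0,0.1],[0,0,-0.5,0,0,0,0.1],[0,0,-1,0,0,0,0.1],[0,0,-1,0,0,0,0.1]]]'
python3 go.py .431 -.0563 .024 180 0 -90 1
```

```text
time_s: 9.05
tcp_pos: [0.4738, 0.2187, 0.126]
eef_rot: [-180.0, -0.0, -6.9]
contact_force: [-0.7, -0.1, -0.7]
gripper_width: 0.0333
gripper_force: 25.0
time_s: 9.85
tcp_pos: [0.5068, 0.2817, 0.0509]
eef_rot: [180.0, 0.0, -6.9]
contact_force: [-0.7, 0.2, -1.0]
gripper_width: 0.0332
gripper_force: 25.0
time_s: 10.65
tcp_pos: [0.507, 0.2817, 0.1006]
eef_rot: [180.0, 0.0, -6.8]
contact_force: [-0.0, -0.7, 0.7]
gripper_width: 0.0483
gripper_force: 0.0
t 10.7 pos [0.507  0.2817 0.1006] rpy [180.    0.   -6.8] w 0.0483 F [-0.  -0.7  0.7] j [ 48.  19. -22.   0. -49.  35.]
 turn units (tool) [ 0.   -0.   20.81]
 shift units now-axes [-1.78 17.23  3.84]  in goal-axes [16.9   3.8   3.83]
tab 195 [ 0.4311 -0.0563  0.02  ]
tab 236 [0.3256 0.1683 0.02  ]
```

```bash

python3 -m pendant '[[[-0.5,0.5,0,0,0,0,0.4],[-0.5,1,0,0,0,0,0.4],[-0.5,1,0,0,0,0,0.4],[-0.3,1,0,0,0,0,0.4],[0,1,0,0,0,0,0.4],[0,1,0,0,0,0,0.4],[0,1,0,0,0,0,0.4],[0,1,0,0,0,0,0.4]]]'
python3 -m pendant '[[[0,1,0,0,0,0,0.4],[0,1,0,0,0,0,0.4],[0,1,0,0,0,0,0.4],[0,1,0,0,0,0,0.4],[0,1,0,0,0,0,0.4],[0,1,0,0,0,0,0.4],[0,1,0,0,0,0,0.4],[0,1,0,0,0,0,0.4]]]'
python3 -m pendant '[[[0,1,0,0,0,0,0.4],[0,0.7,0,0,0,0.8,0.4],[0,0,0,0,0,1,0.4],[0,0,0,0,0,1,0.4],[0,0,0,0,0,1,0.4],[0,0,0,0,0,1,0.4],[0,0,0,0,0,1,0.4],[0,0,0,0,0,1,0.4]]]'
python3 -m pendant '[[[0,0,0,0,0,1,0.4],[0,0,0,0,0,1,0.4],[0,0,0,0,0,1,0.4],[0,0,0,0,0,1,0.4],[0,0,0,0,0,1,0.4],[0,0,0,0,0,1,0.4],[0,0,0,0,0,1,0.4],[0,0,0,0,0,1,0.4]]]'
python3 -m pendant '[[[0,0,0,0,0,1,0.4],[0,0,0,0,0,1,0.4],[0,0,0,0,0,1,0.4],[0,0,0,0,0,1,0.4],[0,0,0,0,0,1,0.4],[0,0,0,0,0,1,0.4],[0,0,0,0,0,0,0.4],[0,0,0,0,0,0,0.4]]]'
python3 go.py .431 -.0563 .024 180 0 -90 1
```

```text
time_s: 11.5
tcp_pos: [0.4537, 0.1356, 0.0996]
eef_rot: [-180.0, -0.0, -6.8]
contact_force: [0.7, 0.0, -0.1]
gripper_width: 0.0616
gripper_force: 0.0
time_s: 12.3
tcp_pos: [0.4345, -0.0234, 0.0995]
eef_rot: [-180.0, -0.0, -6.8]
contact_force: [0.3, -0.8, 0.4]
gripper_width: 0.0614
gripper_force: 0.0
time_s: 13.1
tcp_pos: [0.4306, -0.0564, 0.0994]
eef_rot: [180.0, -0.0, -34.2]
contact_force: [0.2, 0.3, 0.5]
gripper_width: 0.0612
gripper_force: 0.0
time_s: 13.9
tcp_pos: [0.4306, -0.0564, 0.0994]
eef_rot: [-180.0, -0.0, -66.2]
contact_force: [-0.2, 0.2, -0.0]
gripper_width: 0.061
gripper_force: 0.0
time_s: 14.7
tcp_pos: [0.4306, -0.0561, 0.0994]
eef_rot: [-180.0, -0.0, -89.9]
contact_force: [0.2, -0.6, -1.1]
gripper_width: 0.0615
gripper_force: 0.0
t 14.7 pos [ 0.4306 -0.0561  0.0994] rpy [-180.    -0.   -89.9] w 0.0615 F [ 0.2 -0.6 -1.1] j [ 19.   7. -40.   0. -43. -19.]
 turn units (tool) [-0.   -0.    0.03]
 shift units now-axes [ 0.01 -0.02  3.77]  in goal-axes [ 0.01 -0.02  3.77]
```

```bash

python3 -m pendant '[[[0,0,0.7,0,0,0,0.4],[0,0,1,0,0,0,0.4],[0,0,1,0,0,0,0.4],[0,0,0.8,0,0,0,0.4],[0,0,0.2,0,0,0,0.4],[0,0,0,0,0,0,-1],[0,0,0,0,0,0,-1],[0,0,0,0,0,0,-1]]]'
python3 -m pendant '[[[0,0,0,0,0,0,-1],[0,0,0,0,0,0,-1],[0,0,-0.5,0,0,0,-1],[0,0,-1,0,0,0,-1],[0,0,-1,0,0,0,-1],[0,0,-1,0,0,0,-1],[0,0,-1,0,0,0,-1],[0,0,-0.5,0,0,0,-1]]]'
python3 -m pendant '[[[-0.5,0,0,0,0,0,-1],[-1,0,0,0,0,0,-1],[-1,0,0,0,0,0,-1],[-1,0,0,0,0,0,-1],[-1,0,0,0,0,0,-1],[-1,0,0,0,0,0,-1],[-1,0,0,0,0,0,-1],[-1,0,0,0,0,0,-1]]]'
python3 -m pendant '[[[-1,0,0,0,0,0,-1],[-1,0,0,0,0,0,-1],[-1,0,0,0,0,0,-1],[-1,0,0,0,0,0,-1],[-1,0,0,0,0,0,-1],[-1,0,0,0,0,0,-1],[-1,0,0,0,0,0,-1],[-1,0,0,0,0,0,-1]]]'
python3 -m pendant '[[[-1,-0.3,0,0,0,0,-1],[-0.8,0,0,0,0,-0.8,-1],[0,0,0,0,0,-1,-1],[0,0,0,0,0,-1,-1],[0,0,0,0,0,-1,-1],[0,0,0,0,0,-1,-1],[0,0,0,0,0,-1,-1],[0,0,0,0,0,-1,-1]]]'
python3 -m pendant '[[[0,0,0,0,0,-1,-1],[0,0,0,0,0,-1,-1],[0,0,0,0,0,-1,-1],[0,0,0,0,0,-1,-1],[0,0,0,0,0,-1,-1],[0,0,0,0,0,-1,-1],[0,0,0,0,0,-1,-1],[0,0,0,0,0,-1,-1]]]'
python3 -m pendant '[[[0,0,0,0,0,-1,-1],[0,0,0,0,0,-1,-1],[0,0,0,0,0,-1,-1],[0,0,0,0,0,-1,-1],[0,0,0,0,0,-1,-1],[0,0,0,0,0,-1,-1],[0,0,0,0,0,0,-1],[0,0,0,0,0,0,-1]]]'
python3 go.py .437 .290 .05 180 0 -6.7 1
python3 - <<'E'
from h import *
c=vision.capture("side");cv2.imwrite("pics/side1.png",c["frame"])
E
```

```text
time_s: 15.55
tcp_pos: [0.4313, -0.0554, 0.0262]
eef_rot: [-179.9, 0.0, -90.0]
contact_force: [0.6, -0.8, 1.5]
gripper_width: 0.0425
gripper_force: 0.0
time_s: 16.35
tcp_pos: [0.4313, -0.0554, 0.1276]
eef_rot: [-179.8, 0.0, -90.0]
contact_force: [0.2, 0.7, -0.6]
gripper_width: 0.0333
gripper_force: 25.0
time_s: 17.15
tcp_pos: [0.4298, 0.0954, 0.1244]
eef_rot: [179.9, -0.0, -90.0]
contact_force: [0.2, 0.5, 0.2]
gripper_width: 0.0331
gripper_force: 25.0
time_s: 17.95
tcp_pos: [0.43, 0.2556, 0.1247]
eef_rot: [180.0, -0.1, -90.0]
contact_force: [1.1, -0.2, 0.3]
gripper_width: 0.0329
gripper_force: 25.0
time_s: 18.75
tcp_pos: [0.4363, 0.291, 0.1249]
eef_rot: [180.0, -0.0, -62.6]
contact_force: [0.1, -0.0, -0.1]
gripper_width: 0.0331
gripper_force: 25.0
time_s: 19.55
tcp_pos: [0.4363, 0.291, 0.1249]
eef_rot: [180.0, 0.0, -30.6]
contact_force: [0.7, -0.2, -0.6]
gripper_width: 0.0332
gripper_force: 25.0
time_s: 20.35
tcp_pos: [0.4364, 0.2908, 0.1251]
eef_rot: [180.0, 0.0, -6.9]
contact_force: [0.8, 0.8, -0.2]
gripper_width: 0.0331
gripper_force: 25.0
t 20.4 pos [0.4364 0.2908 0.1251] rpy [180.    0.   -6.9] w 0.0331 F [ 0.8  0.8 -0.2] j [ 55.  13. -27.  -0. -50.  28.]
 turn units (tool) [ 0.01  0.   -0.05]
 shift units now-axes [0.04 0.03 3.75]  in goal-axes [0.04 0.04 3.75]
tab 235 [0.3255 0.1681 0.02  ]
```

View pics/side1.png

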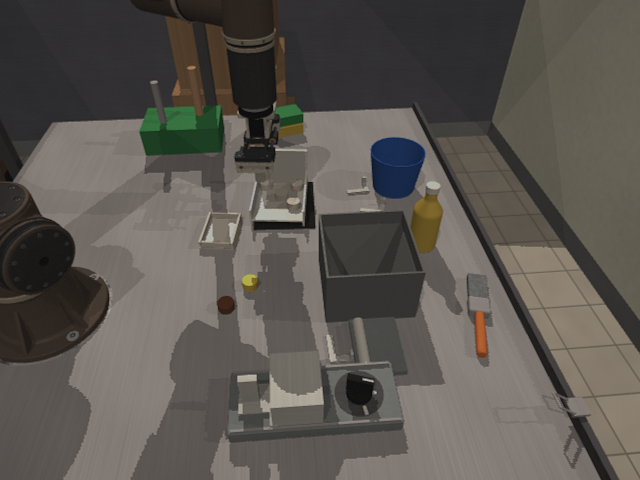

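The side view shows tab1 in the tray at (294,202), and the second tablet held above it. Next I drop it and look.

```bash

python3 -m pendant '[[[0,0,0.8,0,0,0,-1],[0,0,1,0,0,0,-1],[0,0,1,0,0,0,-1],[0,0,0.9,0,0,0,-1],[0,0,0,0,0,0,-1],[0,0,0,0,0,0,0.1],[0,0,0,0,0,0,0.1],[0,0,0,0,0,0,0.1]]]'
python3 -m pendant '[[[0,0,0,0,0,0,0.1],[0,0,-0.5,0,0,0,0.1],[0,0,-1,0,0,0,0.1],[0,0,-1,0,0,0,0.1],[0,0,-1,0,0,0,0.1],[0,0,-1,0,0,0,0.1],[0,0,-1,0,0,0,0.1],[0,0,-1,0,0,0,0.1]]]'
python3 go.py .485 .3955 .091 180 0 -6.7 1
python3 - <<'E'
from h import *
c=vision.capture("side");cv2.imwrite("pics/side2.png",cv2.resize(c["frame"][120:260,200:340],None,fx=4,fy=4))
c=vision.capture("top");np.savez("pics/top1.npz",**c);P=pts(c)
for b,z0,z1 in [((125,240,160,325),.09,.115),((125,240,250,330),.038,.055)]:
    u0,v0,u1,v1=b;Z=P[v0:v1,u0:u1].reshape(-1,3);Z=Z[(Z[:,2]>z0)&(Z[:,2]<z1)]
    print(len(Z),cv2.minAreaRect(Z[:,:2].astype(np.float32)*1000))
E
```

```text
time_s: 21.25
tcp_pos: [0.437, 0.291, 0.0524]
eef_rot: [-179.9, -0.1, -6.8]
contact_force: [-0.3, 0.2, -0.1]
gripper_width: 0.0476
gripper_force: 0.0
time_s: 22.05
tcp_pos: [0.4365, 0.2903, 0.1833]
eef_rot: [-180.0, -0.0, -6.8]
contact_force: [0.2, 0.2, 0.3]
gripper_width: 0.048
gripper_force: 0.0
t 22.1 pos [0.4365 0.2903 0.1833] rpy [-180.    -0.    -6.8] w 0.048 F [0.2 0.2 0.3] j [ 55.   9. -23.   0. -57.  28.]
 turn units (tool) [-0.01 -0.01 -0.02]
 shift units now-axes [ 1.78 -5.5   4.62]  in goal-axes [ 1.79 -5.51  4.62]
tab 235 [0.3255 0.1683 0.02  ]
229 ((524.779296875, 391.5373840332031), (12.245035171508789, 49.67488098144531), 82.37769317626953)
305 ((474.80364990234375, 307.409423828125), (171.429931640625, 129.95785522460938), 83.17398834228516)
```

View pics/side2.png

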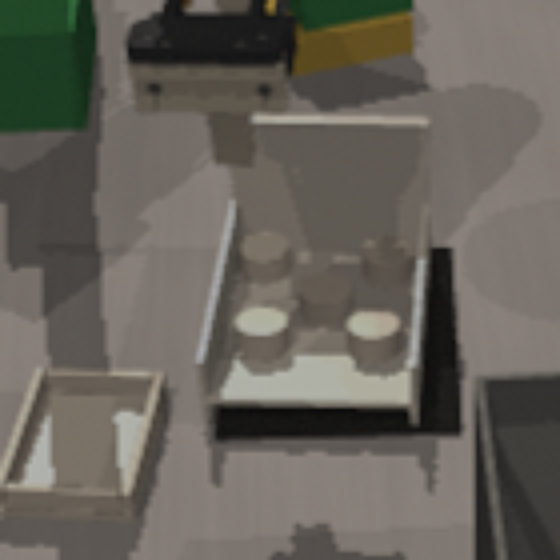

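All five tablets are in the tray. Next I grip the back wall.

```bash

python3 -m pendant '[[[0.3,-0.9,0,0,0,0,0],[0.3,-1,0,0,0,0,0],[0.3,-1,0,0,0,0,0],[0.3,-1,0,0,0,0,0],[0.3,-1,0,0,0,0,0],[0.3,-0.6,0.4,0,0,0,0],[0,0,0.8,0,0,0,0],[0,0,0.8,0,0,0,0]]]'
python3 -m pendant '[[[0,0,0.8,0,0,0,0],[0,0,0.8,0,0,0,0],[0,0,0.6,0,0,0,0],[0,0,0.4,0,0,0,0],[0,0,0,0,0,0,-1],[0,0,0,0,0,0,-1],[0,0,0,0,0,0,-1],[0,0,0,0,0,0,-1]]]' 60
python3 -m pendant '[[[0,0,0,0,0,0,-1],[0,0,0,0,0,0,-1],[0,0,-0.1,0,0,0,-1],[0,0,-0.2,0,0,0,-1],[0,0,-0.3,0,0,0,-1],[0,0,-0.3,0,0,0,-1],[0,0,-0.2,0,0,0,-1],[0,0,-0.1,0,0,0,-1]]]'
python3 go.py .485 .3955 .33 180 0 -6.7 
python3 - <<'E'
from h import *
c=vision.capture("side");cv2.imwrite("pics/side3.png",cv2.resize(c["frame"][80:260,180:360],None,fx=3,fy=3))
E
```

```text
time_s: 23.0
tcp_pos: [0.4851, 0.3952, 0.1399]
eef_rot: [180.0, 0.0, -6.8]
contact_force: [0.1, -0.6, -0.5]
gripper_width: 0.0443
gripper_force: 0.0
time_s: 23.8
tcp_pos: [0.4855, 0.3958, 0.0902]
eef_rot: [-179.9, -0.0, -6.8]
contact_force: [-0.4, 0.2, 0.5]
gripper_width: 0.0174
gripper_force: 0.0
time_s: 24.6
tcp_pos: [0.4854, 0.3957, 0.1141]
eef_rot: [-180.0, -0.0, -6.8]
contact_force: [-0.5, 0.0, -4.3]
gripper_width: 0.0097
gripper_force: 60.0
t 24.6 pos [0.4854 0.3957 0.1141] rpy [-180.    -0.    -6.8] w 0.0097 F [-0.5  0.  -4.3] j [ 57.  22. -15.  -0. -52.  26.]
 turn units (tool) [-0.01 -0.01 -0.02]
 shift units now-axes [ -0.02   0.   -10.8 ]  in goal-axes [-2.00e-02  1.00e-02 -1.08e+01]
```

View pics/side3.png

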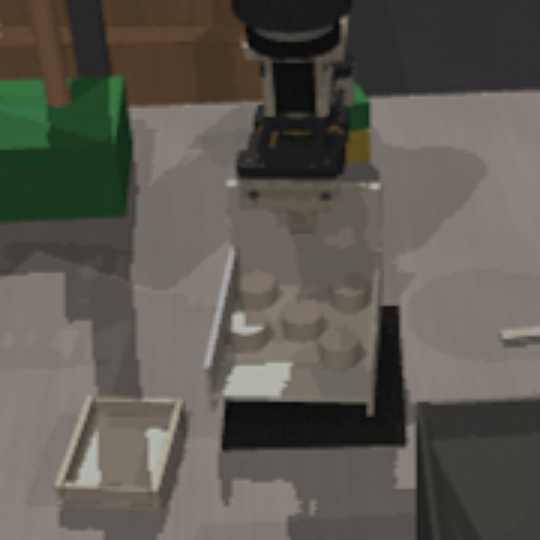

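```bash

python3 -m pendant '[[[0,0,-0.2,-0.2,0,0,-1],[0,0,-0.4,-0.3,0,0,-1],[0,0,-0.6,-0.5,0,0,-1],[0,0,-0.6,-0.5,0,0,-1],[0,0,-0.6,-0.3,0,0,-1],[0,0,-0.6,-0.2,0,0,-1],[0,0,-0.6,0,0,0,-1],[0,0,-0.6,0,0,0,-1]]]'
python3 -m pendant '[[[0,0,-0.6,0,0,0,-1],[0,0,-0.6,0,0,0,-1],[0,0,-0.6,0,0,0,-1],[0,0,-0.4,0,0,0,-1],[0,0,-0.3,0,0,-0.3,-1],[0,0,-0.1,0,0,-0.4,-1],[0,0,0,0,0,-0.4,-1],[0,0,0,0,0,-0.4,-1]]]'
python3 - <<'E'
from h import *
from scipy.spatial.transform import Rotation as R
import go
G=R.from_euler('xyz',[180,0,-.7],degrees=True)*R.from_rotvec([-8,0,0],degrees=True)
go.show([.6446,.233,.25],G.as_euler('xyz',degrees=True))
c=vision.capture("top");P=pts(c);np.savez("pics/top2.npz",**c);cv2.imwrite("pics/top2.png",c["frame"])
# mat and bottle
Z=P[80:160,255:310].reshape(-1,3);Z=Z[(Z[:,2]>.03)];print("bottle x min/max,y",Z.min(0),Z.max(0))
m=(c["frame"].max(-1)<45)&(abs(P[...,2]-.004)<.006)&(P[...,1]>.15)&(P[...,1]<.45)
Z=P[m];print("mat",len(Z),cv2.minAreaRect(Z[:,:2].astype(np.float32)*1000))
E
```

```text
time_s: 25.45
tcp_pos: [0.4861, 0.403, 0.1974]
eef_rot: [172.0, 0.0, -6.8]
contact_force: [-0.3, 0.2, -3.5]
gripper_width: 0.0096
gripper_force: 60.0
time_s: 26.25
tcp_pos: [0.4868, 0.4098, 0.2478]
eef_rot: [172.0, 0.9, -0.7]
contact_force: [0.3, 0.7, -4.0]
gripper_width: 0.0097
gripper_force: 60.0
t 26.2 pos [0.4868 0.4098 0.2478] rpy [172.    0.9  -0.7] w 0.0097 F [ 0.3  0.7 -4. ] j [ 60.  20.  -1.   3. -76.  29.]
 turn units (tool) [-0.    0.22  0.03]
 shift units now-axes [7.99 8.69 0.99]  in goal-axes [8.   8.67 1.11]
bottle x min/max,y [0.44315242 0.06932581 0.03025925] [0.82211024 0.1630394  0.95962187]
mat 2080 ((673.6724243164062, 300.5029602050781), (299.7740173339844, 529.4611206054688), 89.87899780273438)
```

View pics/top2.png

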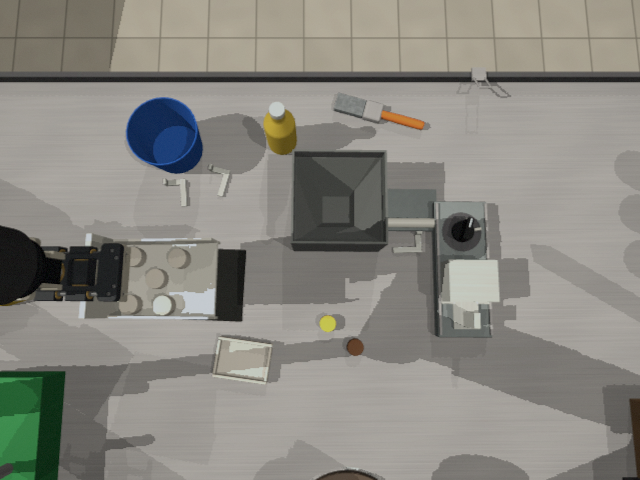

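```bash
python3 - <<'E'
from h import *
c=dict(np.load("pics/top2.npz"));P=pts(c)
hsv=cv2.cvtColor(c["frame"],cv2.COLOR_BGR2HSV)
m=(hsv[...,0]>15)&(hsv[...,0]<32)&(hsv[...,1]>150)
for z0,z1 in[(.01,.06),(.06,.1),(.1,.14),(.14,.18)]:
    k=m&(P[...,2]>z0)&(P[...,2]<z1)&(P[...,0]>.6)&(P[...,1]<.25); Z=P[k]
    print(z0,len(Z),Z.min(0).round(3) if len(Z) else 0,Z.max(0).round(3) if len(Z) else 0)
print(ray(c,245,250,.004),ray(c,243,321,.004))
E
```

```text
0.01 247 [ 0.764 -0.165  0.01 ] [0.854 0.157 0.06 ]
0.06 202 [0.763 0.101 0.06 ] [0.793 0.157 0.1  ]
0.1 568 [0.764 0.101 0.1  ] [0.816 0.161 0.139]
0.14 21 [0.782 0.121 0.141] [0.79  0.142 0.15 ]
[0.55472739 0.20829439 0.004     ] [0.40676796 0.20969476 0.004     ]
```

```bash

python3 -m pendant '[[[0.2,0.2,0,0,0,0,-1],[0.4,0.4,0,0,0,0,-1],[0.5,0.6,0,0,0,0,-1],[0.6,0.7,0,0,0,0,-1],[0.6,0.7,0,0,0,0,-1],[0.6,0.7,0.1,0,0,0,-1],[0.6,0.7,0.1,0,0,0,-1],[0.6,0.7,0.1,0,0,0,-1]]]'
python3 -m pendant '[[[0.6,0.7,0.1,0,0,0,-1],[0.6,0.7,0.1,0,0,0,-1],[0.6,0.7,0.1,0,0,0,-1],[0.6,0.6,0.1,0,0,0,-1],[0.6,0.5,0.1,0,0,0,-1],[0.4,0.3,0.1,0,0,0,-1],[0.2,0.1,0.1,0,0,0,-1],[0,0,0,0,0,0,-1]]]'
python3 - <<'E'
from h import *
from scipy.spatial.transform import Rotation as R
import go
G=R.from_euler('xyz',[180,0,-.7],degrees=True)*R.from_rotvec([-8,0,0],degrees=True)
go.show([.640,.233,.212],G.as_euler('xyz',degrees=True))
c=vision.capture("side");cv2.imwrite("pics/side4.png",c["frame"])
E
```

```text
time_s: 27.1
tcp_pos: [0.5688, 0.3133, 0.2542]
eef_rot: [172.0, 0.8, -0.9]
contact_force: [0.7, -0.1, -3.5]
gripper_width: 0.0101
gripper_force: 60.0
time_s: 27.9
tcp_pos: [0.6388, 0.2403, 0.2486]
eef_rot: [172.0, 0.9, -0.9]
contact_force: [-0.8, -0.3, -3.5]
gripper_width: 0.0095
gripper_force: 60.0
t 27.9 pos [0.6388 0.2403 0.2486] rpy [172.    0.9  -0.9] w 0.0095 F [-0.8 -0.3 -3.5] j [ 40.  24.   3.   6. -75.  48.]
 turn units (tool) [-0.    0.22 -0.01]
 shift units now-axes [0.09 0.11 1.86]  in goal-axes [0.06 0.11 1.86]
```

View pics/side4.png

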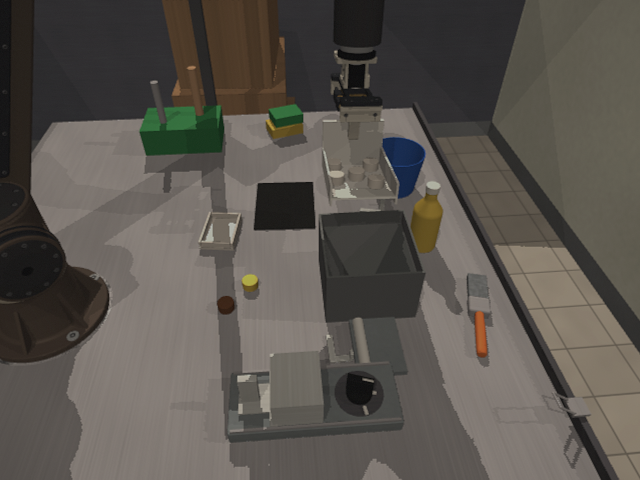

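```bash

python3 -m pendant '[[[0.1,0,0.3,0,0,0,-1],[0,0,0.5,0,0,0,-1],[0,0,0.5,0,0,0,-1],[0,0,0.3,0,0,0,-1],[0,0.13,-0.3,0.5,0,0,-1],[0,0.13,-0.3,0.5,0,0,-1],[0,0.13,-0.3,0.5,0,0,-1],[0,0.13,-0.3,0.5,0,0,-1]]]'
python3 -m pendant '[[[0,0.13,-0.3,0.5,0,0,-1],[0,0.13,-0.3,0.5,0,0,-1],[0,0.13,-0.3,0.5,0,0,-1],[0,0.13,-0.3,0.5,0,0,-1],[0,0.13,-0.3,0.5,0,0,-1],[0,0.13,-0.3,0.5,0,0,-1],[0,0.13,-0.3,0.5,0,0,-1],[0,0.13,-0.3,0.5,0,0,-1]]]'
python3 -m pendant '[[[0,0.13,-0.3,0.5,0,0,-1],[0,0.13,-0.3,0.5,0,0,-1],[0,0.13,-0.3,0.5,0,0,-1],[0,0.13,-0.3,0.5,0,0,-1],[0,0.13,-0.3,0.5,0,0,-1],[0,0.13,-0.3,0.5,0,0,-1],[0,0.13,-0.3,0.5,0,0,-1],[0,0.13,-0.3,0.5,0,0,-1]]]'
python3 - <<'E'
from h import *
import go
from scipy.spatial.transform import Rotation as R
go.show([0,0,0],[180,0,0]);s=r.get_state();print("lip",s["tcp_pos"]+R.from_euler('xyz',s["eef_rot"],degrees=True).apply([0,.175,.072]))
E
```

```text
time_s: 28.75
tcp_pos: [0.6407, 0.2275, 0.2443]
eef_rot: [-179.7, 0.7, -0.9]
contact_force: [0.5, 0.4, -3.6]
gripper_width: 0.0098
gripper_force: 60.0
time_s: 29.55
tcp_pos: [0.6406, 0.2007, 0.2885]
eef_rot: [-163.8, 0.8, -0.8]
contact_force: [0.8, -0.6, -4.3]
gripper_width: 0.0098
gripper_force: 60.0
time_s: 30.35
tcp_pos: [0.6406, 0.1627, 0.3245]
eef_rot: [-147.8, 0.7, -0.8]
contact_force: [0.3, 0.1, -4.9]
gripper_width: 0.0096
gripper_force: 60.0
t 30.4 pos [0.6406 0.1627 0.3245] rpy [-147.8    0.7   -0.8] w 0.0096 F [ 0.3  0.1 -4.9] j [ 12.  16.  11. -32. -79.  82.]
 turn units (tool) [-8.04  0.12 -0.25]
 shift units now-axes [-31.7   16.13   9.5 ]  in goal-axes [-32.03   8.13  16.23]
lip [0.63700437 0.05292205 0.17040281]
```

```bash

python3 -m pendant '[[[0,0.13,-0.3,0.5,0,0,-1],[0,0.13,-0.3,0.5,0,0,-1],[0,0.13,-0.3,0.5,0,0,-1],[0,0.13,-0.3,0.5,0,0,-1],[0,0.13,-0.3,0.5,0,0,-1],[0,0.13,-0.3,0.5,0,0,-1],[0,0.13,-0.3,0.5,0,0,-1],[0,0.13,-0.3,0.5,0,0,-1]]]'
python3 -m pendant '[[[0,0.13,-0.3,0.5,0,0,-1],[0,0.13,-0.3,0.5,0,0,-1],[0,0.13,-0.3,0.5,0,0,-1],[0,0.13,-0.3,0.5,0,0,-1],[0,0.13,-0.3,0.5,0,0,-1],[0,0.13,-0.3,0.5,0,0,-1],[0,0,0,0,0,0,-1],[0,0,0,0,0,0,-1]]]'
python3 -m pendant '[[[0,0,0,0,0,0,-1],[0,0,0,0,0,0,-1],[0,0,0,0,0,0,-1],[0,0,0,0,0,0,-1],[0,0,0,0,0,0,-1],[0,0,0,0,0,0,-1],[0,0,0,0,0,0,-1],[0,0,0,0,0,0,-1]]]'
python3 - <<'E'
from h import *
import go
from scipy.spatial.transform import Rotation as R
go.show([0,0,0],[180,0,0]);s=r.get_state();print("lip",s["tcp_pos"]+R.from_euler('xyz',s["eef_rot"],degrees=True).apply([0,.175,.072]))
a=vision.capture("side")["frame"][60:340,240:440];b=vision.capture("top")["frame"][120:300,200:420]
W=np.zeros((560,800,3),np.uint8);W[:,:400]=cv2.resize(a,(400,560));W[:327,400:]=cv2.resize(b,(400,327));cv2.imwrite("pics/pour.png",W)
E
```

```text
time_s: 31.15
tcp_pos: [0.6404, 0.1162, 0.3489]
eef_rot: [-131.9, 0.6, -0.9]
contact_force: [0.5, -0.0, -2.2]
gripper_width: 0.0095
gripper_force: 60.0
time_s: 31.95
tcp_pos: [0.64, 0.0785, 0.3566]
eef_rot: [-120.0, 0.8, -0.9]
contact_force: [0.7, -0.1, -2.2]
gripper_width: 0.0097
gripper_force: 60.0
time_s: 32.75
tcp_pos: [0.6398, 0.0793, 0.3565]
eef_rot: [-120.0, 0.8, -0.8]
contact_force: [-0.4, 0.3, -2.5]
gripper_width: 0.01
gripper_force: 60.0
t 32.8 pos [0.6398 0.0793 0.3565] rpy [-120.     0.8   -0.8] w 0.01 F [-0.4  0.3 -2.5] j [-12.  23.  16. -59. -96. 101.]
 turn units (tool) [-15.01   0.08  -0.3 ]
 shift units now-axes [-31.66  18.06   5.29]  in goal-axes [-31.99   3.96  17.82]
lip [0.63668059 0.05433054 0.16894224]
```

View pics/pour.png

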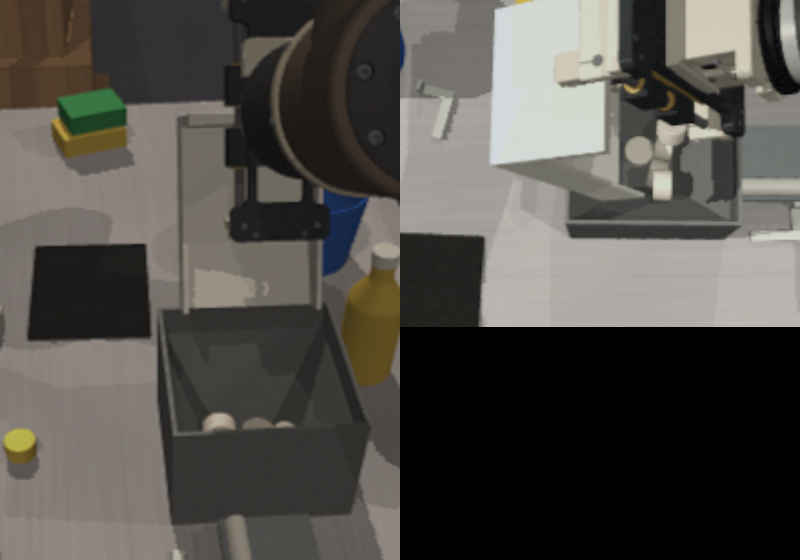

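The tray has emptied into the hopper. Next I tilt it back, lift, and look into the hopper.

```bash

python3 -m pendant '[[[0,-0.12,0.3,-0.5,0,0,-1],[0,-0.23,0.62,-1,0,0,-1],[0,-0.23,0.62,-1,0,0,-1],[0,-0.23,0.62,-1,0,0,-1],[0,-0.23,0.62,-1,0,0,-1],[0,-0.23,0.62,-1,0,0,-1],[0,-0.23,0.62,-1,0,0,-1],[0,-0.23,0.62,-1,0,0,-1]]]'
python3 -m pendant '[[[0,-0.23,0.62,-1,0,0,-1],[0,-0.23,0.62,-1,0,0,-1],[0,-0.23,0.62,-1,0,0,-1],[0,-0.23,0.62,-1,0,0,-1],[0,-0.23,0.62,-1,0,0,-1],[0,-0.23,0.62,-1,0,0,-1],[0,-0.23,0.62,-1,0,0,-1],[0,-0.12,0.31,-0.5,0,0,-1]]]'
python3 -m pendant '[[[0,-0.5,-0.3,0,0,0,-1],[-0.5,-0.8,-0.3,0,0,0,-1],[-0.8,-0.8,-0.3,0,0,0,-1],[-0.8,-0.8,0,0,0,0,-1],[-0.8,-0.8,0,0,0,0,-1],[-0.8,-0.8,0,0,0,0,-1],[-0.8,-0.8,0,0,0,0,-1],[-0.8,-0.8,0,0,0,0,-1]]]'
python3 go.py .482 .389 .091 180 0 -0.9
python3 - <<'E'
from h import *
b=vision.capture("top");np.savez("pics/top3.npz",**b);cv2.imwrite("pics/hop.png",cv2.resize(b["frame"][130:330,120:420],None,fx=2.6,fy=2.6,interpolation=cv2.INTER_CUBIC))
E
```

```text
time_s: 33.65
tcp_pos: [0.6406, 0.171, 0.32]
eef_rot: [-150.1, 0.7, -0.8]
contact_force: [0.9, 0.0, -2.9]
gripper_width: 0.0096
gripper_force: 60.0
time_s: 34.45
tcp_pos: [0.6394, 0.2315, 0.24]
eef_rot: [179.9, 0.9, -0.7]
contact_force: [-0.7, -0.7, -3.8]
gripper_width: 0.0098
gripper_force: 60.0
time_s: 35.25
tcp_pos: [0.5358, 0.354, 0.2629]
eef_rot: [-179.7, 0.7, -0.9]
contact_force: [-0.1, 0.3, -2.5]
gripper_width: 0.0095
gripper_force: 60.0
t 35.2 pos [0.5358 0.354  0.2629] rpy [-179.7    0.7   -0.9] w 0.0095 F [-0.1  0.3 -2.5] j [ 50.  17.  -2.  -1. -72.  39.]
 turn units (tool) [-0.07  0.18  0.  ]
 shift units now-axes [-2.61 -1.67  8.64]  in goal-axes [-2.72 -1.71  8.59]
```

View pics/hop.png

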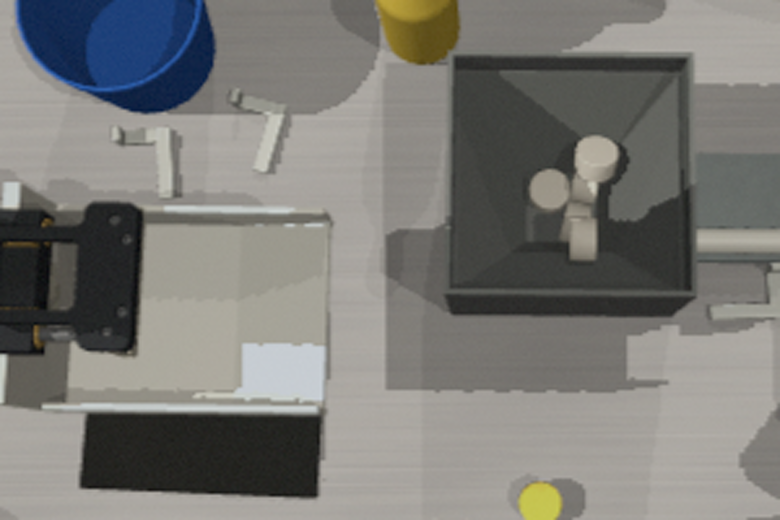

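The hopper shows five tablets: (596,158), (549,190), (586,188), (578,215) and (583,240). The visible part of the tray is empty. Next I place it on the mat.

```bash

python3 -m pendant '[[[-0.8,-0.5,0.2,0,0.18,0,-1],[-0.8,-0.5,0.5,0,0,0,-1],[-0.7,-0.5,0.8,0,0,0,-1],[-0.4,-0.2,0.9,0,0,0,-1],[0,0,0.9,0,0,0,-1],[0,0,0.9,0,0,0,-1],[0,0,0.9,0,0,0,-1],[0,0,0.9,0,0,0,-1]]]'
python3 -m pendant '[[[0,0,0.8,0,0,0,-1],[0,0,0.6,0,0,0,-1],[0,0,0.4,0,0,0,-1],[0,0,0.3,0,0,0,-1],[0,0,0.2,0,0,0,-1],[0,0,0.15,0,0,0,-1],[0,0,0,0,0,0,-1],[0,0,0,0,0,0,-1]]]'
python3 go.py .482 .389 .091 180 0 -0.9
```

```text
time_s: 36.1
tcp_pos: [0.483, 0.3887, 0.1424]
eef_rot: [-179.7, 0.0, -0.9]
contact_force: [0.7, -0.1, -2.9]
gripper_width: 0.0096
gripper_force: 60.0
time_s: 36.9
tcp_pos: [0.4826, 0.3879, 0.0922]
eef_rot: [-179.9, 0.1, -0.8]
contact_force: [-0.1, 0.1, -2.5]
gripper_width: 0.0096
gripper_force: 60.0
t 36.9 pos [0.4826 0.3879 0.0922] rpy [-1.799e+02  1.000e-01 -8.000e-01] w 0.0096 F [-0.1  0.1 -2.5] j [ 57.  23. -17.  -0. -50.  32.]
 turn units (tool) [-0.02  0.02  0.02]
 shift units now-axes [-0.03 -0.06  0.06]  in goal-axes [-0.03 -0.06  0.06]
```

```bash

python3 -m pendant '[[[0,0,0.08,0,0,0,-1],[0,0,0,0,0,0,-1],[0,0,0,0,0,0,-0.2],[0,0,0,0,0,0,-0.2],[0,0,0,0,0,0,-0.2],[0,0,0,0,0,0,-0.2],[0,0,-0.3,0,0,0,-0.2],[0,0,-0.6,0,0,0,-0.2]]]' 30
python3 -m pendant '[[[0,0,-1,0,0,0,-0.2],[0,0,-1,0,0,0,-0.2],[0,0,-1,0,0,0,-0.2],[0,0,-1,0,0,0,-0.2],[0,0,-1,0,0,0,-0.2],[0,0,-1,0,0,0,-0.2],[0,0,-1,0,0,0,-0.2],[0,0,-1,0,0,0,-0.2]]]'
python3 -m pendant '[[[0,0.5,0,0,0,0.9,-0.2],[0,0,0,0,0,1,-0.2],[0,0,0,0,0,1,-0.2],[0,0,0,0,0,1,-0.2],[0,0,0,0,0,0.7,-0.2],[0,0,0,0,0,0,-0.2],[0,0,0,0,0,0,-0.2],[0,0,0,0,0,0,-0.2]]]'
python3 go.py .5896 -.2425 .13 180 0 -19.2
python3 - <<'E'
from h import *
b=vision.capture("top");P=pts(b);cv2.imwrite("pics/all.png",b["frame"])
Z=P[195:340,120:255].reshape(-1,3)
for z0,z1 in[(.09,.115),(.038,.055)]:
    k=Z[(Z[:,2]>z0)&(Z[:,2]<z1)];print(len(k),cv2.minAreaRect(k[:,:2].astype(np.float32)*1000),np.median(k[:,2]))
E
```

```text
time_s: 37.7
tcp_pos: [0.4822, 0.3872, 0.1082]
eef_rot: [180.0, 0.2, -0.8]
contact_force: [0.1, -0.1, -1.2]
gripper_width: 0.0347
gripper_force: 0.0
time_s: 38.5
tcp_pos: [0.4828, 0.3875, 0.2706]
eef_rot: [-179.9, 0.1, -0.8]
contact_force: [0.3, 0.1, -0.0]
gripper_width: 0.0352
gripper_force: 0.0
time_s: 39.3
tcp_pos: [0.4827, 0.3776, 0.2688]
eef_rot: [-180.0, 0.1, -19.2]
contact_force: [0.3, 0.3, -0.1]
gripper_width: 0.0349
gripper_force: 0.0
t 39.3 pos [0.4827 0.3776 0.2688] rpy [-1.80e+02  1.00e-01 -1.92e+01] w 0.0349 F [ 0.3  0.3 -0.1] j [ 56.  14.  -5.  -0. -71.  15.]
 turn units (tool) [-0.01  0.03  0.01]
 shift units now-axes [15.24 27.53  6.89]  in goal-axes [15.24 27.52  6.94]
158 ((482.6837158203125, 387.4646301269531), (128.8942108154297, 11.239644050598145), 0.46521618962287903) 0.10716942571455335
542 ((480.7872009277344, 299.7137756347656), (171.68026733398438, 130.31690979003906), 89.06838989257812) 0.04911484062758048
```

View pics/all.png

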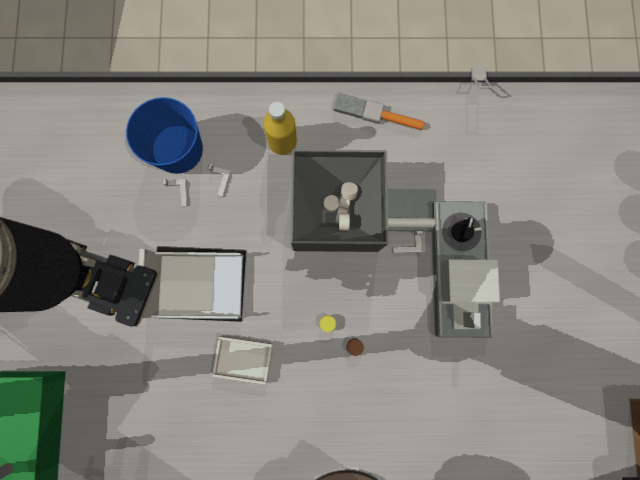

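The tray stands upright and empty on the mat, with the tablets in the hopper. Next is the knob.

```bash

python3 -m pendant '[[[0.54,0.98,0,0,0,0,-0.2],[0.54,0.98,0,0,0,0,-0.2],[0.54,0.98,0,0,0,0,-0.2],[0.54,0.98,0,0,0,0,-0.2],[0.54,0.98,0,0,0,0,-0.2],[0.54,0.98,0,0,0,0,-0.2],[0.54,0.98,0,0,0,0,-0.2],[0.54,0.98,0,0,0,0,-0.2]]]' >/dev/null
python3 -m pendant '[[[0.54,0.98,0,0,0,0,-0.2],[0.54,0.98,0,0,0,0,-0.2],[0.54,0.98,0,0,0,0,-0.2],[0.54,0.98,0,0,0,0,-0.2],[0.54,0.98,0,0,0,0,-0.2],[0.54,0.98,0,0,0,0,-0.2],[0.54,0.98,0,0,0,0,-0.2],[0.54,0.98,0,0,0,0,-0.2]]]' >/dev/null
python3 -m pendant '[[[0.54,0.98,0,0,0,0,-0.2],[0.54,0.98,0,0,0,0,-0.2],[0.54,0.98,0,0,0,0,-0.2],[0.54,0.98,0,0,0,0,-0.2],[0.54,0.98,0,0,0,0,-0.2],[0.54,0.98,0,0,0,0,-0.2],[0.54,0.98,0,0,0,0,-0.2],[0.54,0.98,0,0,0,0,-0.2]]]' >/dev/null
python3 -m pendant '[[[0.54,0.98,0,0,0,0,-0.2],[0.54,0.98,0,0,0,0,-0.2],[0.54,0.98,0,0,0,0,-0.2],[0.54,0.98,0.5,0,0,0,-0.2],[0,0,1,0,0,0,-0.2],[0,0,1,0,0,0,-0.2],[0,0,1,0,0,0,-0.2],[0,0,1,0,0,0,-0.2]]]'
python3 go.py .5896 -.2425 .065 180 0 -19.2
```

```text
time_s: 42.55
tcp_pos: [0.5859, -0.2416, 0.1772]
eef_rot: [-180.0, 0.1, -19.3]
contact_force: [-0.2, 0.1, 0.1]
gripper_width: 0.0351
gripper_force: 0.0
t 42.5 pos [ 0.5859 -0.2416  0.1772] rpy [-1.80e+02  1.00e-01 -1.93e+01] w 0.0351 F [-0.2  0.1  0.1] j [ -5.  20. -10.  -0. -60.  76.]
 turn units (tool) [-0.    0.03 -0.03]
 shift units now-axes [ 0.2  -0.02  5.61]  in goal-axes [ 0.19 -0.02  5.61]
```

```bash

python3 -m pendant '[[[0.2,0,0.7,0,0,0,-0.2],[0,0,0.9,0,0,0,-0.2],[0,0,0.9,0,0,0,-0.2],[0,0,0.9,0,0,0,-0.2],[0,0,0.8,0,0,0,-0.2],[0,0,0.6,0,0,0,-0.2],[0,0,0.4,0,0,0,-0.2],[0,0,0.3,0,0,0,-0.2]]]'
python3 -m pendant '[[[0,0,0,0,0,0,-1],[0,0,0,0,0,0,-1],[0,0,0,0,0,0,-1],[0,0,0,0,0,0,-1],[0,0,0,0,0,0.4,-1],[0,0,0,0,0,0.6,-1],[0,0,0,0,0,0.8,-1],[0,0,0,0,0,0.8,-1]]]'
python3 -m pendant '[[[0,0,0,0,0,0.8,-1],[0,0,0,0,0,0.8,-1],[0,0,0,0,0,0.8,-1],[0,0,0,0,0,0.8,-1],[0,0,0,0,0,0.8,-1],[0,0,0,0,0,0.8,-1],[0,0,0,0,0,0.8,-1],[0,0,0,0,0,0.8,-1]]]'
python3 go.py .5896 -.2425 .065 180 0 -80.9
```

```text
time_s: 43.35
tcp_pos: [0.5907, -0.2418, 0.0673]
eef_rot: [180.0, 0.1, -19.2]
contact_force: [1.4, 1.3, 0.0]
gripper_width: 0.035
gripper_force: 0.0
time_s: 44.15
tcp_pos: [0.5903, -0.2439, 0.0684]
eef_rot: [179.8, 0.1, -29.8]
contact_force: [-1.3, -13.4, -0.8]
gripper_width: 0.012
gripper_force: 30.0
time_s: 44.95
tcp_pos: [0.5905, -0.2437, 0.0684]
eef_rot: [179.9, -0.0, -55.4]
contact_force: [-1.0, -11.9, -1.3]
gripper_width: 0.0119
gripper_force: 30.0
t 45.0 pos [ 0.5905 -0.2437  0.0684] rpy [179.9  -0.  -55.4] w 0.0119 F [ -1.  -11.9  -1.3] j [ -5.  26. -16.   0. -48.  39.]
 turn units (tool) [ 0.03 -0.01  6.38]
 shift units now-axes [-0.07  0.    0.17]  in goal-axes [-0.06  0.03  0.17]
```

```bash

python3 -m pendant '[[[0,0,0,0,0,0.8,-1],[0,0,0,0,0,0.8,-1],[0,0,0,0,0,0.8,-1],[0,0,0,0,0,0.8,-1],[0,0,0,0,0,0.8,-1],[0,0,0,0,0,0.8,-1],[0,0,0,0,0,0.8,-1],[0,0,0,0,0,0.8,-1]]]'
python3 -m pendant '[[[0,0,0,0,0,0,-1],[0,0,0,0,0,0,-1],[0,0,0,0,0,0,-0.4],[0,0,0,0,0,0,-0.4],[0,0,0,0,0,0,-0.4],[0,0,-0.4,0,0,0,-0.4],[0,0,-0.8,0,0,0,-0.4],[0,0,-1,0,0,0,-0.4]]]'
python3 -m pendant '[[[0,0,-1,0,0,0,-0.2],[0,0,-1,0,0,0,-0.2],[0,1,-1,0,0,0,-0.2],[0,1,-1,0,0,0,-0.2],[0,1,-1,0,0,0,-0.2],[0,1,-0.5,0,0,0,-0.2],[0,1,0,0,0,0,-0.2],[0,1,0,0,0,0,-0.2]]]'
python3 -m pendant '[[[0,1,0,0,0,-1,-0.2],[0,1,0,0,0,-1,-0.2],[0,0,0,0,0,-1,-0.2],[0,0,0,0,0,-1,-0.2],[0,0,0,0,0,-1,-0.2],[0,0,0,0,0,-1,-0.2],[0,0,0,0,0,-1,-0.2],[0,0,0,0,0,-1,-0.2]]]'
python3 go.py .4103 -.241 .14 180 0 -0.7
python3 - <<'E'
from h import *
b=vision.capture("top");P=pts(b)
Z=P[205:250,440:495].reshape(-1,3);k=Z[(Z[:,2]>.06)&(Z[:,2]<.08)];print(len(k),cv2.minAreaRect(k[:,:2].astype(np.float32)*1000))
a=vision.capture("side")["frame"][330:450,210:420]
W=np.zeros((600,800,3),np.uint8);W[:,:400]=cv2.resize(b["frame"][195:345,405:505],(400,600),interpolation=cv2.INTER_CUBIC);W[:228,400:]=cv2.resize(a,(400,228));cv2.imwrite("pics/knob.png",W)
E
```

```text
time_s: 45.75
tcp_pos: [0.5908, -0.2436, 0.0684]
eef_rot: [179.9, -0.1, -81.0]
contact_force: [0.2, -11.7, -2.7]
gripper_width: 0.0118
gripper_force: 30.0
time_s: 46.55
tcp_pos: [0.5905, -0.2411, 0.112]
eef_rot: [179.8, 0.1, -80.8]
contact_force: [0.7, -0.5, -0.3]
gripper_width: 0.0266
gripper_force: 0.0
time_s: 47.35
tcp_pos: [0.4721, -0.2605, 0.2232]
eef_rot: [-180.0, 0.0, -80.8]
contact_force: [-0.2, -0.1, -0.6]
gripper_width: 0.0349
gripper_force: 0.0
time_s: 48.15
tcp_pos: [0.4335, -0.2682, 0.2227]
eef_rot: [180.0, 0.1, -48.6]
contact_force: [0.8, 0.3, -0.2]
gripper_width: 0.0354
gripper_force: 0.0
t 48.1 pos [ 0.4335 -0.2682  0.2227] rpy [ 1.80e+02  1.00e-01 -4.86e+01] w 0.0354 F [ 0.8  0.3 -0.2] j [-10.   6. -22.  -0. -62.  51.]
 turn units (tool) [ -0.     0.02 -11.99]
 shift units now-axes [-1.78 -0.03  4.14]  in goal-axes [-1.17 -1.34  4.14]
0 ((0.0, 0.0), (0.0, 0.0), 0.0)
```

View pics/knob.png

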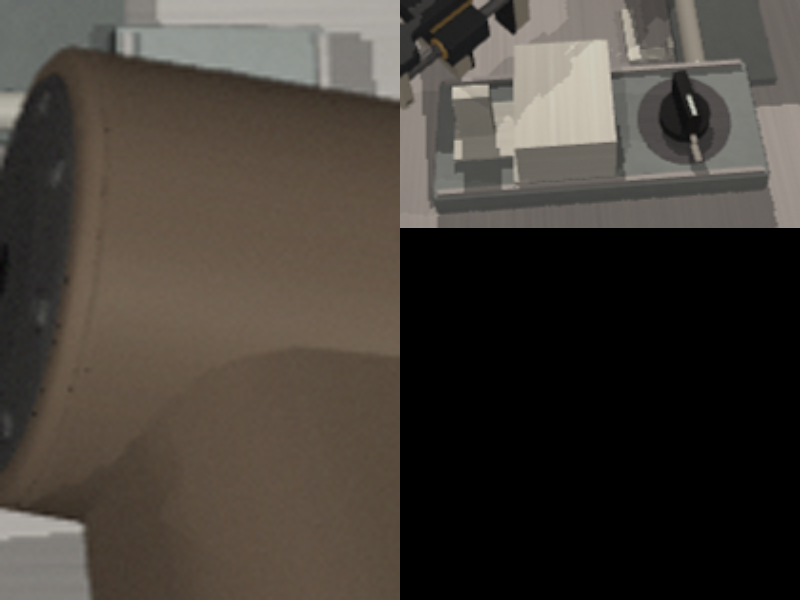

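```bash
python3 - <<'E'
from h import *
c=vision.capture("side");P=pts(c);Z=P[350:430,330:410];f=c["frame"][350:430,330:410]
k=Z[(Z[...,2]>.070)&(Z[...,2]<.08)&(abs(Z[...,0]-.59)<.04)];print(len(k),cv2.minAreaRect(k[:,:2].astype(np.float32)*1000))
w=(f.min(-1)>125)&(Z[...,2]>.031)&(Z[...,2]<.045)&(np.hypot(Z[...,0]-.5896,Z[...,1]+.2425)<.042)&(np.hypot(Z[...,0]-.5896,Z[...,1]+.2425)>.02)
m=Z[w];print(len(m),m.mean(0) if len(m) else 0)
E
```

```text
206 ((590.169677734375, -245.25918579101562), (12.422520637512207, 46.17046356201172), 9.092877388000488)
14 [ 0.59487831 -0.27626161  0.03638975]
```

Knob bar yaw is −80.9° (joint ≈1.40), pointing at the mark. Next is the guard fin.

```bash

python3 -m pendant '[[[0,0,0,0,0,-1,-0.2],[0,0,0,0,0,-1,-0.2],[0,0,0,0,0,-1,-0.2],[0,0,0,0,0,-1,-0.2],[0,0,0,0,0,-1,-0.2],[0,0,0,0,0,-1,-0.2],[0,0,0,0,0,-1,-0.2],[0,0,0,0,0,-1,-0.2]]]'
python3 -m pendant '[[[0,0,0,0,0,-1,-0.2],[0,0,0,0,0,-1,-0.2],[0,0,0,0,0,-1,-0.2],[0,0,0,0,0,-1,-0.2],[-0.6,-0.7,0.5,0,0,0,-0.2],[-0.6,-0.65,0.8,0,0,0,-0.2],[0,0,1,0,0,0,-0.2],[0,0,0.8,0,0,0,-0.2]]]'
python3 go.py .4103 -.241 .09 180 0 -0.7
python3 - <<'E'
from h import *
c=vision.capture("side");P=pts(c);Z=P[360:420,220:280]
k=Z[(Z[...,2]>.094)&(Z[...,2]<.104)];k=k[k[:,0]<.44];print(len(k),cv2.minAreaRect(k[:,:2].astype(np.float32)*1000) if len(k) else 0)
E
```

```text
time_s: 49.1
tcp_pos: [0.4334, -0.2683, 0.2222]
eef_rot: [-180.0, 0.1, -16.8]
contact_force: [-0.0, 0.3, 0.8]
gripper_width: 0.035
gripper_force: 0.0
time_s: 49.9
tcp_pos: [0.4094, -0.2405, 0.1598]
eef_rot: [-180.0, 0.1, -0.9]
contact_force: [0.3, -1.6, -0.5]
gripper_width: 0.0349
gripper_force: 0.0
t 49.9 pos [ 0.4094 -0.2405  0.1598] rpy [-1.8e+02  1.0e-01 -9.0e-01] w 0.0349 F [ 0.3 -1.6 -0.5] j [ -7.   6. -31.  -0. -53.  96.]
 turn units (tool) [-0.01  0.02 -0.06]
 shift units now-axes [0.05 0.03 3.49]  in goal-axes [0.05 0.02 3.49]
0 0
```

```bash
python3 - <<'E'
from h import *
for n in("top","side"):
    c=dict(np.load(f"pics/{n}0.npz"));P=pts(c)
    k=P[(P[...,2]>.094)&(P[...,2]<.104)&(P[...,0]<.432)&(P[...,0]>.38)&(P[...,1]>-.3)&(P[...,1]<-.18)];print(n,len(k),cv2.minAreaRect(k[:,:2].astype(np.float32)*1000) if len(k) else 0)
E
```

```text
top 119 ((410.5939636230469, -240.2487030029297), (29.763635635375977, 12.917400360107422), 0.9078053832054138)
side 160 ((410.9746398925781, -242.9361114501953), (29.443771362304688, 12.892899513244629), 0.8220821619033813)
```

```bash

python3 -m pendant '[[[0.05,0,0.5,0,0,0,-0.2],[0,0,0.7,0,0,0,-0.2],[0,0,0.8,0,0,0,-0.2],[0,0,0.7,0,0,0,-0.2],[0,0,0.5,0,0,0,-0.2],[0,0,0.2,0,0,0,-0.2],[0,0,0,0,0,0,-1],[0,0,0,0,0,0,-1]]]'
python3 -m pendant '[[[0,0,0,0,0,0,-1],[0,0,0,0,0,0,-1],[0,0,0,0,0,0,-1],[0.2,0,0,0,0,0,-1],[0.4,0,0,0,0,0,-1],[0.6,0,0,0,0,0,-1],[0.6,0,0,0,0,0,-1],[0.6,0,0,0,0,0,-1]]]'
python3 -m pendant '[[[0.6,0,0,0,0,0,-1],[0.6,0,0,0,0,0,-1],[0.6,0,0,0,0,0,-1],[0.5,0,0,0,0,0,-1],[0.4,0,0,0,0,0,-1],[0.3,0,0,0,0,0,-1],[0,0,0,0,0,0,-1],[0,0,0,0,0,0,-1]]]'
python3 go.py .521 -.242 .09 180 0 -0.7
```

```text
time_s: 50.75
tcp_pos: [0.411, -0.241, 0.0925]
eef_rot: [-180.0, 0.1, -0.8]
contact_force: [-0.1, -0.2, -0.5]
gripper_width: 0.0243
gripper_force: 0.0
time_s: 51.55
tcp_pos: [0.4586, -0.243, 0.0926]
eef_rot: [179.9, 0.1, -0.8]
contact_force: [-2.9, -9.6, 1.9]
gripper_width: 0.0115
gripper_force: 30.0
time_s: 52.35
tcp_pos: [0.5153, -0.2437, 0.0925]
eef_rot: [180.0, 0.4, -0.9]
contact_force: [-12.2, -5.8, 11.0]
gripper_width: 0.0123
gripper_force: 30.0
t 52.4 pos [ 0.5153 -0.2437  0.0925] rpy [180.    0.4  -0.9] w 0.0123 F [-12.2  -5.8  11. ] j [ -6.  19. -23.   0. -48.  95.]
 turn units (tool) [ 0.    0.11 -0.04]
 shift units now-axes [ 0.29 -0.09  0.12]  in goal-axes [ 0.29 -0.09  0.12]
```

```bash

python3 -m pendant '[[[0.1,0,0,0,0,0,-1],[0.1,0,0,0,0,0,-1],[0.1,0,0,0,0,0,-1],[0.1,0,0,0,0,0,-1],[0,0,0,0,0,0,-1],[0,0,0,0,0,0,-1],[0,0,0,0,0,0,-1],[0,0,0,0,0,0,-1]]]' 40
python3 - <<'E'
from h import *
for n in("side","top"):
    c=vision.capture(n);P=pts(c);cv2.imwrite(f"pics/{n}g.png",c["frame"])
    k=P[(P[...,2]>.086)&(P[...,2]<.0935)&(P[...,0]<.7)&(P[...,0]>.545)&(P[...,1]>-.31)&(P[...,1]<-.18)];print(n,len(k),cv2.minAreaRect(k[:,:2].astype(np.float32)*1000) if len(k) else 0, k.max(0) if len(k) else 0)
E
```

```text
time_s: 53.15
tcp_pos: [0.5159, -0.2437, 0.0922]
eef_rot: [-179.9, 1.2, -0.9]
contact_force: [-32.8, -2.2, 31.0]
gripper_width: 0.0118
gripper_force: 40.0
side 2331 ((592.8436889648438, -245.0640411376953), (96.05994415283203, 75.74725341796875), 89.17700958251953) [ 0.63093046 -0.19681977  0.09343569]
top 0 0 0
```

```bash

python3 -m pendant '[[[-0.25,0,0,0,0,0,-1],[-0.2,0,0,0,0,0,-1],[0,0,0,0,0,0,-1],[0,0,0,0,0,0,-0.3],[0,0,0,0,0,0,-0.3],[0,0,0,0,0,0,-0.3],[0,0,0,0,0,0,-0.3],[0,0,-0.3,0,0,0,-0.3]]]'
python3 -m pendant '[[[0,0,-0.6,0,0,0,-0.3],[0,0,-1,0,0,0,-0.3],[0,0,-1,0,0,0,-0.3],[0,0,-1,0,0,0,-0.3],[0,0,-1,0,0,0,-0.3],[-1,0,-1,0,0,0,-0.3],[-1,0,-1,0,0,0,-0.3],[-1,0,0,0,0,0,-0.3]]]'
python3 - <<'E'
from h import *
print(r.get_state()["tcp_pos"])
for n,c in(("old",dict(np.load("pics/side0.npz"))),("new",vision.capture("side"))):
    P=pts(c)
    for z0,z1 in((.086,.0925),(.094,.104)):
        k=P[(P[...,2]>z0)&(P[...,2]<z1)&(P[...,0]<.7)&(P[...,0]>.38)&(P[...,1]>-.31)&(P[...,1]<-.18)]
        print(n,z0,len(k),[np.round(x,1) for x in cv2.minAreaRect(k[:,:2].astype(np.float32)*1000)] if len(k) else 0,np.percentile(k[:,0],[1,99]).round(4))
    cv2.imwrite("pics/end.png",c["frame"])
E
```

```text
time_s: 54.05
tcp_pos: [0.5171, -0.2422, 0.0972]
eef_rot: [-179.9, 0.2, -0.8]
contact_force: [-0.1, -0.0, -0.5]
gripper_width: 0.0305
gripper_force: 0.0
time_s: 54.85
tcp_pos: [0.4587, -0.2422, 0.2339]
eef_rot: [180.0, -0.2, -0.8]
contact_force: [0.3, -0.0, 0.1]
gripper_width: 0.0309
gripper_force: 0.0
[ 0.45866808 -0.24217192  0.23385694]
old 0.086 2832 [array([ 461.7, -243.4]), array([ 96.7, 129.5]), np.float64(89.3)] [0.4184 0.5256]
old 0.094 161 [array([ 459.3, -260.3]), array([ 18. , 132.1]), np.float64(71.0)] [0.3971 0.4256]
new 0.086 2737 [array([ 565.8, -243.9]), array([ 97.2, 130.2]), np.float64(89.5)] [0.521  0.6296]
new 0.094 163 [array([ 543.7, -242. ]), array([86.8, 15.7]), np.float64(3.3)] [0.5008 0.5297]
```

View pics/end.png

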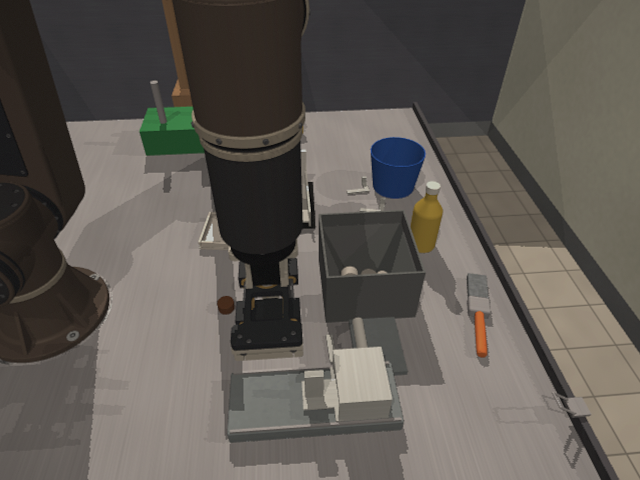

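The guard moved 104 mm into a hard stop: 33 N of push gave no further motion. It is centred over the knob (x .590). The tablets are in the hopper and the arm is clear, so I hand in.

```bash
python3 -c "
from plant import r
print(r.close_job())"
```

```text
the job is handed in; nothing more can be done
None
```

I handed in the job with all steps done, in the order asked; the hand-in returned no verdict. All five tablets are in the hopper, the empty tray is upright on its mat, and the knob points at the mark (about 1.40 rad). The guard is over the knob against a hard stop, after 104 mm of travel rather than the stated 110.

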